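# Unclamp the leaded glass panel and put it in the storage rack

## Robot

A 6-joint arm with a two-finger parallel gripper is mounted at the origin on the work surface. World frame = base frame: x ahead of the robot, y to its left, z up, the work surface at z = 0. Lengths are in m, angles in rad, forces in N, time in s.
With the tool pointing down it reaches from about 0.25 to 0.775 m from the base axis. Payload 4 kg.
Tool frame: the origin (TCP) lies at the very end of the fingers, on their centre line; the grasp point (between the pads) lies 19 mm behind it; z points along the fingers, y is the line along which they close (so a half turn about z gives the same grasp; the last joint's range is limited). The gripper opens to 94 mm and grips with 3 to 60 N. Pads are 16 mm wide; open, the fingers measure 119 mm over their backs; the gripper's body (75 mm by 177 mm) begins 78 mm behind the grasp point.
Start: joints at [-1.213, 0.087, 1.371, -0, 1.684, -0.103], TCP at [0.245, -0.493, 0.206] pointing down, gripper open.
Joint ranges: [-3.1, 3.1], [-0.76, 2.03], [0.27, 2.55], [-1.08, 4.22], [0.17, 2.65], [-2.57, 2.57]. Speed limits (rad/s): [2.79, 2.79, 3.14, 3.14, 3.14, 3.14].

## Interface

Orientations are given as [roll, pitch, yaw] about the fixed x, y, z axes, in that order (R = Rz(yaw) Ry(pitch) Rx(roll)).
In Python, from bench import robot gives the robot as it stands. The module is installed in compiled form; this text tells all that it offers.
- The arm moves only by the tool move_arm, never from a script. Its argument "deltas" is one flat list of numbers, 7 for each row, row after row: the turn, a rotation vector about the tool's x, y, z in rad, then the shift along the tool's x, y, z in cm, then the closure, from -1 (fully open) to 1 (shut). A call has 1 to 8 rows; each row is the pose to reach, as a shift and turn from the pose commanded when the call began, along the tool's axes at that moment; what a row does not reach only later rows make up. A row lasts 1/10 s, in which the tool goes at most 50 mm and 8.59 degrees, less where a joint would pass 70% of its speed; a pose out of reach is approached as far as the arm can. A call with a gripper value outside its range is refused whole. The fingers move at their own pace and stop on an object; the grip force is fixed at half the most. Time passes only in rows, so rows that repeat a pose let the fingers close. It gives the time, the measured TCP pose, the force, the opening and the grip force at its end, in the units of the state.
- robot.get_obs(): the state, without advancing time (a new reading comes with each control period).
- robot.snapshot(name): name is "scene" or "top" or "wrist"; returns a dict with "image" (384x512x3 uint8, red, green, blue), "depth" (384x512 float32, m along the optical axis (not along the pixel's ray), 0 where there is no reading), "fov_y" (degrees; the focal length in pixels is half the picture's height over the tangent of half this angle, whatever the lens; pixels are square), "cx", "cy" (the principal point, pixels), "origin" and "orientation" of the camera in the world; the wrist camera has in their place "T_tool_cam" (4x4, takes a point from camera to tool coordinates, whose origin is the TCP and whose axes are the flange's). Camera axes: x right, y up, looking along -z (the intrinsics and any distortion apply to the point x, -y, -z); pixel columns grow to the right and rows downward; lengths in m; the calibration is good to about 2 mm. A picture is of the moment at which its call begins: read the wrist's pose just before it.
- robot.close_job(): hands the job in; it is judged then, once.
The state is a dict: "time": time; "joint_positions": joint angles; "qvel": joint speeds; "joint_torque": joint torques, N m; "tool_pos": TCP position; "ee_rot": TCP orientation; "wrist_force": force on the tool from outside, world axes, zero at the start; "wrist_torque": the same for the moment, N m; "width": finger opening in m; "finger_force": force on a finger pad.
Only numpy, scipy, OpenCV 4.12 (cv2) and the standard library are available. Lean on these libraries where they do the work, as an engineer would, in place of code of your own. Each camera call takes 0.05 s, during which the arm holds its last target. There are 200 camera calls.

## Task

The leaded glass panel is held in its slotted holder by three keeper arms on black knobs: turn each knob counter-clockwise until you feel its end stop, taking a fresh grip where your wrist runs out and leave it there. Only then draw the panel straight up out of the holder by its top edge, lower it gently, lower edge first, into the empty middle slot of the storage rack, centred along the slot and fully down, and let go. Do not force the panel against the keepers, do not drop it, and leave everything else where it is.

Things in the scene. Friction and masses are not known exactly. Their poses are not given: they have to be found in the camera images.
- holder: Fixed clamping holder on a wooden board 150 x 250 mm, board top at z = 15 mm. Origin: underside, below the middle of the panel's slot. y runs along the slot; the +x side carries the three knob posts. At each end an aluminium U-channel (14 mm groove, top at z = 95 mm) guides the last 13 mm of the panel's side edges, with 5 mm end play. Between the channels the panel is bare, front and back.
- panel: The leaded glass panel, 200 mm wide (own y) x 120 mm tall (own z) x 9 mm thick (own x), 0.3 to 0.5 kg, standing upright in the holder's slot with its lower edge on the base board (15 mm above the table), top edge at 135 mm. Origin: middle of its lower edge. It is the largest of the three panes on the table.
- panel_top (a point): Middle of the panel's top edge (120 mm above the panel's origin); axes as the panel's.
- rack_slot (a point): Middle of the floor of the storage rack's middle slot, 15 mm above the table. The slot runs along this point's y (220 mm long, open at the ends), is 18 mm wide (along x) and its walls, 8 mm thick, rise 45 mm above this point. The panel is to stand in it on its lower long edge, either face forward.
- rack: Fixed wooden storage rack, board 150 x 230 x 15 mm with three parallel slots along its y, 42 mm apart (at x = -42, 0, +42 mm); the middle slot is empty, the outer two hold the small panes. Origin: centre of the underside.
- pane_near: Small loose leaded pane 9 x 160 x 70 mm, standing in the rack's slot on the -x side (top about 85 mm above the table). Origin: middle of its lower edge. Leave it there.
- pane_far: Small loose leaded pane 9 x 150 x 65 mm, standing in the rack's slot on the +x side. Origin: middle of its lower edge. Leave it there.
- tape: Empty tape ring, 90 mm across, 25 mm high, lying flat. Origin: centre of underside. Leave alone.
- hammer: Hammer 260 mm long, lying on the table along its own x, head towards +x. Origin: middle, underside. Leave alone.
- mug: White mug, 80 mm across, 95 mm high. Origin: centre of underside. Leave alone.
- flux: Closed amber jar, 60 mm across, 120 mm high. Origin: centre of underside. Leave alone.
- cutter: Screwdriver-like hand tool 180 mm long with a dark wooden handle, lying along its own x. Origin: middle, underside. Leave alone.
- spool: Grey solder spool, 60 mm across, 42 mm high. Origin: centre of underside. Leave alone.
- post_a: Fixed steel post carrying knob_a, 18 mm across, 60 mm behind the panel's mid-plane; the three posts stand 90 mm apart in a row parallel to the panel, in any order. Origin: on the table, on the post's axis; top at 112 mm.
- knob_a (a joint): Turn of knob_a on its captive bolt, rad; grows counter-clockwise seen from above. 0 to 0.3 at the start, the keeper arm lying across the panel's top edge. It ends at a rigid stop somewhere between 2.3 and 2.9 rad; the three stops differ and must be felt (turning takes about 0.1 N m, far more at the stop). It stays where it is left.
- knob_a_grip (a point): On the knob's axis at grip height (147 mm above the table); turns with it. Black upright bar 40 mm long (point x) x 14 mm thick (y), from 22 mm below to 12 mm above this point, on a disc 39 mm across. A steel keeper arm 14 mm wide runs from under the disc to the point's -x; 43 mm out it steps up 25 mm and ends 70 mm from the axis, 2.5 mm above the panel's top edge.
- post_b: Fixed steel post carrying knob_b, 18 mm across, 60 mm behind the panel's mid-plane; the three posts stand 90 mm apart in a row parallel to the panel, in any order. Origin: on the table, on the post's axis; top at 112 mm.
- knob_b (a joint): Turn of knob_b on its captive bolt, rad; grows counter-clockwise seen from above. 0 to 0.3 at the start, the keeper arm lying across the panel's top edge. It ends at a rigid stop somewhere between 2.3 and 2.9 rad; the three stops differ and must be felt (turning takes about 0.1 N m, far more at the stop). It stays where it is left.
- knob_b_grip (a point): On the knob's axis at grip height (147 mm above the table); turns with it. Black upright bar 40 mm long (point x) x 14 mm thick (y), from 22 mm below to 12 mm above this point, on a disc 39 mm across. A steel keeper arm 14 mm wide runs from under the disc to the point's -x; 43 mm out it steps up 25 mm and ends 70 mm from the axis, 2.5 mm above the panel's top edge.
- post_c: Fixed steel post carrying knob_c, 18 mm across, 60 mm behind the panel's mid-plane; the three posts stand 90 mm apart in a row parallel to the panel, in any order. Origin: on the table, on the post's axis; top at 112 mm.
- knob_c (a joint): Turn of knob_c on its captive bolt, rad; grows counter-clockwise seen from above. 0 to 0.3 at the start, the keeper arm lying across the panel's top edge. It ends at a rigid stop somewhere between 2.3 and 2.9 rad; the three stops differ and must be felt (turning takes about 0.1 N m, far more at the stop). It stays where it is left.
- knob_c_grip (a point): On the knob's axis at grip height (147 mm above the table); turns with it. Black upright bar 40 mm long (point x) x 14 mm thick (y), from 22 mm below to 12 mm above this point, on a disc 39 mm across. A steel keeper arm 14 mm wide runs from under the disc to the point's -x; 43 mm out it steps up 25 mm and ends 70 mm from the axis, 2.5 mm above the panel's top edge.

How it is judged:
On the way, in this order (a step that is already met when the one before it is completed fails the run):
1. all three knobs are turned to their stops (within 0.12 rad), the panel still down in the holder (value of joint knob_a above 2.23 rad and value of joint knob_b above 2.48 rad and value of joint knob_c above 2.73 rad and height (world z) of panel below 0.03 m and horizontal distance between panel and holder below 0.03 m), for 0.2 s.
2. the panel is drawn up clear of the holder's channels, upright (height (world z) of panel above 0.095 m and angle between panel's own z axis and vertical below 0.35 rad), for 0.1 s.
At the end, for the whole second after the job is handed in: All three knobs still within 0.12 rad of their open stops; the panel stands at rest in the rack's middle slot on its lower edge: lower-edge middle within 12 mm across and 30 mm along the slot from the slot's middle and less than 8 mm above its floor, leaning less than 0.3 rad (value of joint knob_a above 2.23 rad and value of joint knob_b above 2.48 rad and value of joint knob_c above 2.73 rad and x of panel in the frame of rack_slot between -0.012 and 0.012 m and y of panel in the frame of rack_slot between -0.03 and 0.03 m and z of panel in the frame of rack_slot below 0.008 m and angle between panel's own z axis and vertical below 0.3 rad and linear speed of panel below 0.03 m/s); the robot touches nothing.
It fails at once if a small pane in the rack is moved more than 40 mm (distance of any of pane_near, pane_far from where it was at the start of the episode above 0.04 m).
It fails at once if a bystander (tape, hammer, mug, jar, hand tool, spool) is moved more than 40 mm (distance of any of tape, hammer, mug, flux, cutter, spool from where it was at the start of the episode above 0.04 m).
It fails at once if the panel is forced with more than 20 N against a knob, its arm or its post (contact force between panel and post_a above 20 N or contact force between panel and post_b above 20 N or contact force between panel and post_c above 20 N).
It fails at once if the panel is dropped into the rack: over the slot and less than 60 mm above its floor it moves faster than 0.5 m/s (horizontal distance between panel and rack_slot below 0.06 m and z of panel in the frame of rack_slot below 0.06 m and linear speed of panel above 0.5 m/s).
It also fails if it takes over 72 s, if anything falls off the work surface, if the arm or the gripper's body presses on something with over 40 N, if the wrist force passes 120 N, or if a joint passes its speed limit or range.

## Working session

There is one attempt and no reset: what is moved stays moved. The work goes in short steps, Python scripts to look and compute and a tool call to move; the robot and the scene stay as the last step left them, time stands still between calls to the robot, and variables do not carry over. Pictures are saved under pics/ and viewed, at most 10 in all, crops included, and the job is handed in when it is done.

Besides the shell and the picture viewer there is one more tool, called after "Emit:" by a JSON object that holds its "op" and its "data". move_arm: Moves the arm, as the interface text tells. Its arguments: {"type":"object","properties":{"deltas":{"type":"array","items":{"type":"number"}}},"required":["deltas"]}

```bash
mkdir -p pics; cat > h.py <<'E'
import numpy as np, cv2
from scipy.spatial.transform import Rotation as R
from bench import robot
def cam(s):
    f=s["image"].shape[0]/2/np.tan(np.radians(s["fov_y"])/2)
    return f
def pose(s):
    if "T_tool_cam" in s:
        o=s["_obs"]; T=np.eye(4); T[:3,:3]=rot(o["ee_rot"]); T[:3,3]=o["tool_pos"]
        T=T@np.array(s["T_tool_cam"]); return T[:3,:3],T[:3,3]
    return rot(s["orientation"]),np.array(s["origin"])
def rot(a):
    a=np.array(a,float)
    return a if a.shape==(3,3) else (R.from_euler("xyz",a).as_matrix() if a.size==3 else R.from_quat(a).as_matrix())
def snap(n,save=None):
    o=robot.get_obs(); s=robot.snapshot(n); s["_obs"]=o
    if save: cv2.imwrite("pics/"+save+".png",s["image"][:,:,::-1])
    return s
def cloud(s):
    f=cam(s); Rm,t=pose(s); d=s["depth"]; v,u=np.mgrid[:d.shape[0],:d.shape[1]]
    p=np.stack([(u-s["cx"])/f*d,-(v-s["cy"])/f*d,-d],-1)
    return p@Rm.T+t
def ray(s,u,v,z):
    f=cam(s); Rm,t=pose(s); r=Rm@np.array([(u-s["cx"])/f,-(v-s["cy"])/f,-1]); return t+r*(z-t[2])/r[2]
E
python3 - <<'E'
from h import *
print(robot.get_obs())
for n in("scene","top"):
    s=snap(n,n); print({k:v for k,v in s.items() if k not in("image","depth","_obs")})
    np.savez(n+".npz",c=cloud(s),i=s["image"])
E
```

```text
{'time': 0.0, 'joint_positions': array([-1.21309436e+00,  8.79634058e-02,  1.37225409e+00, -2.83872028e-06,
        1.68362182e+00, -1.03114951e-01]), 'qvel': array([ 3.32779593e-04,  5.79013580e-04,  1.17740169e-03, -5.81651897e-04,
       -6.24149486e-05,  7.01562817e-04]), 'joint_torque': array([ 1.49923108e-03, -3.40173018e+01, -3.02425182e+01,  7.19998847e-02,
        3.28593620e-02, -1.54086010e-04]), 'tool_pos': array([ 0.24436443, -0.49210794,  0.2042997 ]), 'ee_rot': array([-3.13935764e+00, -2.28446701e-04,  4.60816342e-01]), 'wrist_force': array([-0.30968223, -0.89323087, -0.21425709]), 'wrist_torque': array([0.02392193, 0.00911043, 0.01741161]), 'finger_force': 0.0, 'width': 0.09406018085589325}
{'fov_y': 43.84589958521435, 'cx': 247.2669370980755, 'cy': 186.19410858682127, 'origin': array([ 1.39953299, -0.04131378,  1.33123464]), 'orientation': array([0.63702978, 0.00660171, 1.5218741 ])}
{'fov_y': 53.33023667477449, 'cx': 248.34914615227115, 'cy': 195.40034746183795, 'origin': array([0.31978839, 0.0137533 , 1.33441957]), 'orientation': array([ 0.16497767, -0.0097868 , -1.58714091])}
```

View pics/scene.png

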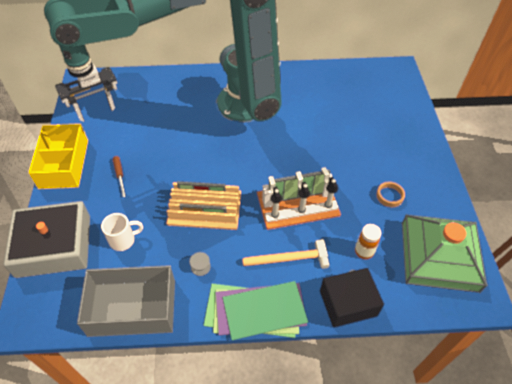

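View pics/top.png

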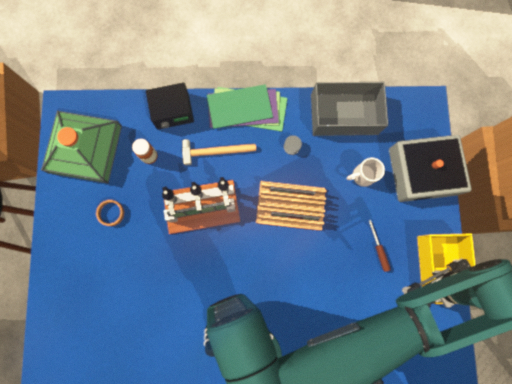

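The scene view shows the rack at about (204,205) and the holder with its knob posts at about (300,200). In the top view the holder is at (202,205), with black knobs at (168,192), (196,188), (223,184), and the rack is at (292,205). Next I'll measure the knobs and panel top from the depth.

```bash
python3 - <<'E'
from h import *
for n in("top","scene"):
    d=np.load(n+".npz"); c=d["c"]; i=d["i"].astype(int)
    roi=(c[...,0]>.3)&(c[...,0]<.65)&(c[...,1]>.0)&(c[...,1]<.35)
    m=roi&(c[...,2]>.135)&(c[...,2]<.18)&(i.max(-1)<75)
    k,l,st,ce=cv2.connectedComponentsWithStats(m.astype(np.uint8))
    for j in range(1,k):
        if st[j,4]>8: p=c[l==j]; print(n,"knob",st[j,4],ce[j].round(),np.median(p,0).round(3),p[:,2].max().round(3))
    m=(c[...,2]>.09)&(c[...,2]<.2)&(c[...,0]>.25)&(c[...,0]<.65)&(c[...,1]>-.3)&(c[...,1]<.35)
    print(n, [np.percentile(c[m][:,a],[0,5,50,95,100]).round(3) for a in range(3)])
    # rack slats
    m=(c[...,2]>.05)&(c[...,2]<.068)&(c[...,0]>.35)&(c[...,0]<.65)&(c[...,1]>-.3)&(c[...,1]<.03)
    pp=c[m][:,:2].astype(np.float32); print("rack",len(pp),cv2.minAreaRect(pp))
E
```

```text
top knob 10 [194. 184.] [0.554 0.17  0.157] 0.162
top knob 22 [223. 187.] [0.544 0.078 0.157] 0.162
top knob 44 [167. 194.] [0.521 0.253 0.156] 0.161
top knob 25 [195. 192.] [0.529 0.165 0.157] 0.161
top [array([0.449, 0.467, 0.508, 0.561, 0.576]), array([0.046, 0.062, 0.163, 0.264, 0.275]), array([0.09 , 0.093, 0.131, 0.159, 0.167])]
rack 1090 ((0.5036330223083496, -0.15047192573547363), (0.2204495221376419, 0.11916159838438034), 82.78273010253906)
scene knob 56 [333. 185.] [0.539 0.255 0.152] 0.165
scene knob 57 [305. 190.] [0.555 0.168 0.154] 0.164
scene knob 47 [277. 197.] [0.574 0.081 0.153] 0.165
scene [array([0.449, 0.474, 0.501, 0.568, 0.581]), array([-0.216,  0.064,  0.162,  0.258,  0.277]), array([0.09 , 0.093, 0.129, 0.161, 0.168])]
rack 1395 ((0.5053073167800903, -0.14945395290851593), (0.21949100494384766, 0.12320490181446075), 83.07025146484375)
```

Emit:
{"op": "move_arm", "data": {"deltas": [0,0,0.26,23,-24,-20,-1,0,0,0.26,46.4,-48.4,-20,-1,0,0,0.26,46.4,-48.4,-20,-1,0,0,0.26,46.4,-48.4,-20,-1,0,0,0.26,46.4,-48.4,-20,-1,0,0,0.26,46.4,-48.4,-20,-1,0,0,0.26,46.4,-48.4,-20,-1,0,0,0.26,46.4,-48.4,-20,-1]}}

```text
time: 0.9
tool_pos: [0.358, -0.128, 0.3251]
ee_rot: [3.142, -0.0, 0.2]
wrist_force: [0.2, 0.0, -0.1]
width: 0.0941
finger_force: 0.0
```

Emit:
{"op": "move_arm", "data": {"deltas": [0,0,0,13.4,-25.8,-8,-1,0,0,0,13.4,-25.8,-8,-1,0,0,0,13.4,-25.8,-8,-1,0,0,0,13.4,-25.8,-8,-1,0,0,0,13.4,-25.8,-8,-1,0,0,0,13.4,-25.8,-8,-1,0,0,0,13.4,-25.8,-8,-1,0,0,0,13.4,-25.8,-8,-1]}}

```text
time: 1.7
tool_pos: [0.438, 0.1504, 0.4041]
ee_rot: [3.141, 0.002, 0.203]
wrist_force: [0.5, 0.2, -0.2]
width: 0.094
finger_force: 0.0
```

```bash
python3 - <<'E'
from h import *
s=snap("wrist","w1"); print(s["_obs"]["tool_pos"],s["_obs"]["ee_rot"],s["T_tool_cam"],s["fov_y"])
c=cloud(s); np.savez("w1.npz",c=c,i=s["image"])
print(np.percentile(s["depth"],[0,50,100]))
E
```

```text
[0.4380069  0.15044004 0.40410641] [3.14104592e+00 1.76283949e-03 2.03343330e-01] [[-7.92393875e-05  9.70974859e-01  2.39181554e-01  6.78222158e-02]
 [ 9.99999179e-01  3.82825329e-04 -1.22281356e-03  3.37159069e-04]
 [-1.27888598e-03  2.39181261e-01 -9.70974093e-01 -1.80363085e-01]
 [ 0.00000000e+00  0.00000000e+00  0.00000000e+00  1.00000000e+00]] 68.37908186312819
[0.         0.53814295 0.70183057]
```

View pics/w1.png

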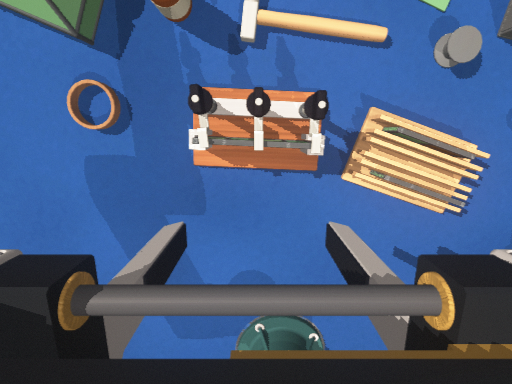

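The wrist view shows black knobs at (200,99), (259,103) and (318,105). White keeper arms run down to the panel's top edge at v≈142, and the rack is at (415,160), turned the other way. I'll measure from its depth.

```bash
cat > meas.py <<'E'
from h import *
import sys
d=np.load(sys.argv[1]); c=d["c"]; i=d["i"].astype(int)
X,Y,Z=c[...,0],c[...,1],c[...,2]
roi=(X>.3)&(X<.65)&(Y>.0)&(Y<.35)
def comps(m,mn,name):
    m=m.astype(np.uint8); k,l,st,ce=cv2.connectedComponentsWithStats(m)
    for j in range(1,k):
        if st[j,4]>=mn:
            p=c[l==j]; r=cv2.minAreaRect(p[:,:2].astype(np.float32)); print(name,st[j,4],ce[j].round(),"ctr",np.round(r[0],4),np.round(r[1],4),round(r[2],1),"z",np.percentile(p[:,2],[5,50,95]).round(3))
comps(roi&(Z>.150)&(Z<.17),10,"bartop")
comps(roi&(Z>.105)&(Z<.15)&(i.min(-1)>150),20,"keeper")
comps(roi&(Z>.128)&(Z<.14)&(i.max(-1)<140),10,"paneltop")
comps(roi&(Z>.088)&(Z<.1),10,"channel")
comps(roi&(Z>.01)&(Z<.02),100,"board")
rr=(X>.3)&(X<.65)&(Y<.0)&(Y>-.3)
comps(rr&(Z>.052)&(Z<.067),60,"rackwall")
comps(rr&(Z>.072)&(Z<.095),20,"pane")
E
python3 meas.py w1.npz
```

```text
bartop 310 [196.  98.] ctr [0.5282 0.2564] [0.0398 0.0141] 17.2 z [0.153 0.16  0.163]
bartop 263 [258. 101.] ctr [0.5421 0.1676] [0.0392 0.0116] 11.6 z [0.158 0.16  0.164]
bartop 305 [320. 104.] ctr [0.5569 0.0791] [0.0387 0.0143] 10.3 z [0.155 0.16  0.163]
keeper 300 [203. 131.] ctr [0.4851 0.244 ] [0.0498 0.0157] 17.0 z [0.119 0.144 0.146]
keeper 286 [258. 133.] ctr [0.4993 0.1584] [0.0483 0.0128] 11.6 z [0.119 0.144 0.146]
keeper 309 [315. 136.] ctr [0.5133 0.071 ] [0.0498 0.0141] 9.9 z [0.119 0.144 0.146]
paneltop 34 [203.  99.] ctr [0.5298 0.2502] [0.0382 0.0019] 15.2 z [0.13  0.135 0.139]
paneltop 31 [313. 106.] ctr [0.554  0.0852] [0.0364 0.0022] 13.7 z [0.13  0.135 0.138]
paneltop 11 [196. 142.] ctr [0.4658 0.2498] [0.0052 0.0092] 53.8 z [0.135 0.136 0.137]
paneltop 263 [231. 142.] ctr [0.4771 0.1976] [0.0089 0.0703] 9.0 z [0.134 0.136 0.137]
paneltop 266 [287. 144.] ctr [0.491  0.1105] [0.0089 0.0725] 8.9 z [0.134 0.136 0.138]
channel 159 [193. 140.] ctr [0.4675 0.2579] [0.0334 0.0269] 11.0 z [0.094 0.096 0.097]
channel 20 [309. 138.] ctr [0.5094 0.0716] [0.0098 0.0056] 9.0 
[... 541 characters left out ...]
0 [433. 136.] ctr [ 0.5573 -0.1578] [0.2197 0.0084] 82.7 z [0.056 0.061 0.063]
rackwall 600 [426. 149.] ctr [ 0.5314 -0.155 ] [0.2208 0.0083] 82.6 z [0.055 0.061 0.063]
rackwall 571 [423. 158.] ctr [ 0.5156 -0.1525] [0.2202 0.0081] 82.7 z [0.056 0.061 0.063]
rackwall 527 [416. 171.] ctr [ 0.4899 -0.1492] [0.2203 0.0081] 82.7 z [0.059 0.061 0.063]
rackwall 501 [412. 179.] ctr [ 0.4741 -0.1467] [0.2196 0.008 ] 82.7 z [0.059 0.061 0.063]
rackwall 491 [406. 191.] ctr [ 0.4484 -0.1437] [0.2198 0.008 ] 82.7 z [0.059 0.061 0.063]
pane 507 [435. 142.] ctr [ 0.5451 -0.1512] [0.1508 0.0095] 82.6 z [0.076 0.081 0.083]
pane 444 [423. 190.] ctr [ 0.4598 -0.1566] [0.1594 0.009 ] 82.7 z [0.085 0.086 0.088]
```

Emit:
{"op": "move_arm", "data": {"deltas": [0,0,-0.097,11,-8.6,4,-0.05,0,0,-0.097,11,-8.6,20.4,-0.05,0,0,-0.097,11,-8.6,20.4,-0.05,0,0,-0.097,11,-8.6,20.4,-0.05,0,0,-0.097,11,-8.6,20.4,-0.05,0,0,-0.097,11,-8.6,20.4,-0.05,0,0,-0.097,11,-8.6,20.4,-0.05,0,0,-0.097,11,-8.6,20.4,-0.05]}}

```text
time: 2.55
tool_pos: [0.5295, 0.2547, 0.2037]
ee_rot: [3.141, -0.004, 0.296]
wrist_force: [0.0, -0.0, 1.3]
width: 0.0495
finger_force: 0.0
```

Emit:
{"op": "move_arm", "data": {"deltas": [0,0,0,-0.1,-0.2,4,-0.05,0,0,0,-0.1,-0.2,7.2,-0.05,0,0,0,-0.1,-0.2,7.2,-0.05,0,0,0,-0.1,-0.2,7.2,1,0,0,0,-0.1,-0.2,7.2,1,0,0,0,-0.1,-0.2,7.2,1,0,0,0,-0.1,-0.2,7.2,1,0,0,0,-0.1,-0.2,7.2,1]}}

```text
time: 3.35
tool_pos: [0.528, 0.2569, 0.1302]
ee_rot: [3.14, -0.002, 0.298]
wrist_force: [-1.0, 0.6, 2.6]
width: 0.0139
finger_force: 30.0
```

Emit:
{"op": "move_arm", "data": {"deltas": [0,0,-0.13,0,0,0,1,0,0,-0.26,0,0,0,1,0,0,-0.39,0,0,0,1,0,0,-0.52,0,0,0,1,0,0,-0.65,0,0,0,1,0,0,-0.78,0,0,0,1,0,0,-0.91,0,0,0,1,0,0,-1.04,0,0,0,1]}}

```text
time: 4.15
tool_pos: [0.5289, 0.2561, 0.1302]
ee_rot: [3.137, 0.001, 1.342]
wrist_force: [3.2, -4.2, 2.6]
width: 0.0138
finger_force: 30.0
```

Emit:
{"op": "move_arm", "data": {"deltas": [0,0,-0.13,0,0,0,1,0,0,-0.26,0,0,0,1,0,0,-0.39,0,0,0,1,0,0,-0.52,0,0,0,1,0,0,-0.65,0,0,0,1,0,0,-0.78,0,0,0,1,0,0,-0.91,0,0,0,1,0,0,-1.0,0,0,0,1]}}

```text
time: 4.95
tool_pos: [0.5301, 0.2564, 0.1302]
ee_rot: [3.138, 0.005, 2.34]
wrist_force: [6.6, -2.6, -0.1]
width: 0.0138
finger_force: 30.0
```

```bash
python3 -c "
from h import *
o=robot.get_obs(); print(o['wrist_torque'],o['joint_torque'],o['joint_positions'])"
```

```text
[-0.3493793  -0.87663552 -0.07717594] [  3.00441049 -37.73380637 -27.3334837    1.30161859   1.3317493
   0.4903548 ] [ 0.35622367  0.19460062  1.3994649  -0.00338507  1.54159136 -0.41337348]
```

Emit:
{"op": "move_arm", "data": {"deltas": [0,0,-0.06,0,0,0,1,0,0,-0.12,0,0,0,1,0,0,-0.18,0,0,0,1,0,0,-0.24,0,0,0,1]}}

```text
time: 5.35
tool_pos: [0.5301, 0.2567, 0.1302]
ee_rot: [3.138, 0.006, 2.577]
wrist_force: [5.9, -0.7, 1.1]
width: 0.0143
finger_force: 31.4
```

```bash
python3 -c "
from h import *
o=robot.get_obs(); print(o['wrist_torque'],o['joint_torque'],o['joint_positions'])"
```

```text
[-0.33125483 -1.02274226 -0.72853361] [  2.32047223 -37.63478637 -27.53274858   0.92926137   1.32094625
  -0.21773832] [ 0.35627232  0.19465897  1.39943286 -0.0027404   1.5412766  -0.65015153]
```

Emit:
{"op": "move_arm", "data": {"deltas": [0,0,0,0,0,0,-0.05,0,0,0,0,0,0,-0.05,0,0,0,0,0,-4,-0.05,0,0,0,0,0,-7,-0.05,0,0,2.37,-5.8,-6.9,-7,-0.05,0,0,2.37,-5.8,-6.9,-7,-0.05,0,0,2.37,-5.8,-6.9,-7,-0.05,0,0,2.37,-5.8,-6.9,-7,-0.05]}}

```text
time: 6.15
tool_pos: [0.5389, 0.1671, 0.1987]
ee_rot: [-3.141, -0.001, 1.969]
wrist_force: [-0.1, 0.5, -0.6]
width: 0.0492
finger_force: 0.0
```

Emit:
{"op": "move_arm", "data": {"deltas": [0,0,0.149,0,0,0,-0.05,0,0,0.298,0,0,0,-0.05,0,0,0.447,0,0,0,-0.05,0,0,0.596,0,0,0,-0.05,0,0,0.745,0,0,0,-0.05,0,0,0.894,0,0,0,-0.05,0,0,1.043,0,0,0,-0.05,0,0,1.19,0,0,0,-0.05]}}

```text
time: 6.95
tool_pos: [0.5387, 0.1685, 0.1985]
ee_rot: [-3.141, 0.001, 0.782]
wrist_force: [0.8, -0.1, 0.3]
width: 0.0491
finger_force: 0.0
```

Emit:
{"op": "move_arm", "data": {"deltas": [0,0,0.149,0.2,0.3,0,-0.05,0,0,0.298,0.2,0.3,0,-0.05,0,0,0.447,0.2,0.3,0,-0.05,0,0,0.58,0.2,0.3,0,-0.05,0,0,0.58,0.2,0.3,3.5,-0.05,0,0,0.58,0.2,0.3,6.8,-0.05,0,0,0.58,0.2,0.3,6.8,1,0,0,0.58,0.2,0.3,6.8,1]}}

```text
time: 7.75
tool_pos: [0.5422, 0.1676, 0.1306]
ee_rot: [-3.141, 0.002, 0.208]
wrist_force: [-0.0, 0.3, -0.3]
width: 0.0368
finger_force: 0.0
```

Emit:
{"op": "move_arm", "data": {"deltas": [0,0,0,0,0,0,1,0,0,0,0,0,0,1,0,0,-0.14,0,0,0,1,0,0,-0.28,0,0,0,1,0,0,-0.42,0,0,0,1,0,0,-0.56,0,0,0,1,0,0,-0.7,0,0,0,1,0,0,-0.84,0,0,0,1]}}

```text
time: 8.55
tool_pos: [0.5438, 0.169, 0.1331]
ee_rot: [3.14, -0.005, 1.054]
wrist_force: [1.0, 2.1, 1.3]
width: 0.0139
finger_force: 29.4
```

Emit:
{"op": "move_arm", "data": {"deltas": [0,0,-0.14,0,0,0,1,0,0,-0.28,0,0,0,1,0,0,-0.42,0,0,0,1,0,0,-0.56,0,0,0,1,0,0,-0.7,0,0,0,1,0,0,-0.84,0,0,0,1,0,0,-0.98,0,0,0,1,0,0,-1.12,0,0,0,1]}}

```text
time: 9.35
tool_pos: [0.5431, 0.169, 0.1331]
ee_rot: [3.138, -0.001, 2.174]
wrist_force: [-2.5, 2.9, 0.8]
width: 0.0141
finger_force: 29.5
```

Emit:
{"op": "move_arm", "data": {"deltas": [0,0,-0.07,0,0,0,1,0,0,-0.14,0,0,0,1,0,0,-0.21,0,0,0,1,0,0,-0.28,0,0,0,1,0,0,-0.35,0,0,0,1,0,0,-0.42,0,0,0,1,0,0,-0.46,0,0,0,1]}}

```text
time: 10.05
tool_pos: [0.5429, 0.1687, 0.1331]
ee_rot: [3.139, 0.0, 2.63]
wrist_force: [-1.5, 2.4, 2.4]
width: 0.0136
finger_force: 29.5
```

```bash
python3 -c "
from h import *
o=robot.get_obs(); print(o['wrist_torque'],o['width'],o['joint_positions'])"
```

```text
[ 0.39240849  0.39515878 -0.1662247 ] 0.013624887259904241 [ 0.20020673  0.15128959  1.44362726  0.00229932  1.54462957 -0.85938283]
```

Emit:
{"op": "move_arm", "data": {"deltas": [0,0,-0.05,0,0,0,1,0,0,-0.1,0,0,0,1,0,0,-0.15,0,0,0,1,0,0,-0.2,0,0,0,1]}}

```text
time: 10.45
tool_pos: [0.5429, 0.1687, 0.1331]
ee_rot: [3.139, 0.001, 2.83]
wrist_force: [-3.1, 2.4, 2.0]
width: 0.0144
finger_force: 30.1
```

```bash
python3 -c "
from h import *
o=robot.get_obs(); print(o['wrist_torque'],o['width'],o['joint_positions'])"
```

```text
[ 0.44551332  0.39300098 -0.42099015] 0.014377780277083356 [ 0.20012314  0.15124369  1.44361546  0.00223412  1.54477072 -1.05876521]
```

Emit:
{"op": "move_arm", "data": {"deltas": [0,0,-0.06,0,0,0,1,0,0,-0.06,0,0,0,-0.05,0,0,-0.06,0,0,0,-0.05,0,0,-0.06,0,0,-4,-0.05,0,0,0,0,0,-6.6,-0.05,0,0,0.14,-4.1,-8.1,-6.6,-0.05,0,0,0.28,-4.1,-8.1,-6.6,-0.05,0,0,0.42,-4.1,-8.1,-6.6,-0.05]}}

```text
time: 11.25
tool_pos: [0.5578, 0.0732, 0.1976]
ee_rot: [-3.141, 0.003, 2.396]
wrist_force: [-0.5, 1.0, -0.7]
width: 0.0493
finger_force: 0.0
```

Emit:
{"op": "move_arm", "data": {"deltas": [0,0,0.149,0,0,0,-0.05,0,0,0.298,0,0,0,-0.05,0,0,0.447,0,0,0,-0.05,0,0,0.596,0,0,0,-0.05,0,0,0.745,0,0,0,-0.05,0,0,0.894,0,0,0,-0.05,0,0,1.043,0,0,0,-0.05,0,0,1.19,0,0,0,-0.05]}}

```text
time: 12.05
tool_pos: [0.557, 0.0775, 0.1972]
ee_rot: [3.141, 0.0, 1.211]
wrist_force: [0.4, 0.3, 0.6]
width: 0.0494
finger_force: 0.0
```

Emit:
{"op": "move_arm", "data": {"deltas": [0,0,0.149,0.1,-0.1,0,-0.05,0,0,0.298,0.1,-0.1,0,-0.05,0,0,0.447,0.1,-0.1,0,-0.05,0,0,0.596,0.1,-0.1,0,-0.05,0,0,0.745,0.1,-0.1,0,-0.05,0,0,0.894,0.1,-0.1,0,-0.05,0,0,1.035,0.1,-0.1,2,-0.05,0,0,1.035,0.1,-0.1,2,-0.05]}}

```text
time: 12.85
tool_pos: [0.5549, 0.0787, 0.1746]
ee_rot: [-3.141, 0.004, 0.182]
wrist_force: [-0.6, 0.5, -1.8]
width: 0.0496
finger_force: 0.0
```

Emit:
{"op": "move_arm", "data": {"deltas": [0,0,0,0,0,4.7,-0.05,0,0,0,0,0,4.7,-0.05,0,0,0,0,0,4.7,1,0,0,0,0,0,4.7,1,0,0,0,0,0,4.7,1,0,0,0,0,0,4.7,1,0,0,-0.13,0,0,4.7,1,0,0,-0.26,0,0,4.7,1]}}

```text
time: 13.65
tool_pos: [0.5573, 0.0794, 0.1316]
ee_rot: [3.141, -0.003, 0.448]
wrist_force: [-0.0, 1.0, 1.1]
width: 0.0137
finger_force: 29.5
```

Emit:
{"op": "move_arm", "data": {"deltas": [0,0,-0.14,0,0,0,1,0,0,-0.28,0,0,0,1,0,0,-0.42,0,0,0,1,0,0,-0.56,0,0,0,1,0,0,-0.7,0,0,0,1,0,0,-0.84,0,0,0,1,0,0,-0.98,0,0,0,1,0,0,-1.12,0,0,0,1]}}

```text
time: 14.45
tool_pos: [0.5576, 0.0792, 0.1316]
ee_rot: [3.137, -0.001, 1.569]
wrist_force: [1.5, 0.8, 1.1]
width: 0.0139
finger_force: 29.5
```

Emit:
{"op": "move_arm", "data": {"deltas": [0,0,-0.14,0,0,0,1,0,0,-0.28,0,0,0,1,0,0,-0.42,0,0,0,1,0,0,-0.56,0,0,0,1,0,0,-0.7,0,0,0,1,0,0,-0.77,0,0,0,1,0,0,-0.84,0,0,0,1,0,0,-0.91,0,0,0,1]}}

```text
time: 15.25
tool_pos: [0.5577, 0.0795, 0.1316]
ee_rot: [3.138, 0.003, 2.476]
wrist_force: [2.8, 1.3, 1.2]
width: 0.0137
finger_force: 29.8
```

```bash
python3 -c "
from h import *
o=robot.get_obs(); print(o['wrist_torque'],o['width'],o['ee_rot'])"
```

```text
[ 0.17793704 -0.28091025 -0.099061  ] 0.013680502667991286 [3.13822904e+00 2.69187743e-03 2.47581564e+00]
```

Emit:
{"op": "move_arm", "data": {"deltas": [0,0,-0.06,0,0,0,1,0,0,-0.12,0,0,0,1,0,0,-0.18,0,0,0,1,0,0,-0.24,0,0,0,1,0,0,-0.3,0,0,0,1,0,0,-0.36,0,0,0,1]}}

```text
time: 15.85
tool_pos: [0.5577, 0.0795, 0.1316]
ee_rot: [3.139, 0.004, 2.835]
wrist_force: [1.9, 0.9, 1.0]
width: 0.0139
finger_force: 29.8
```

```bash
python3 -c "
from h import *
o=robot.get_obs(); print(o['wrist_torque'],o['width'],o['ee_rot'])"
```

```text
[ 0.24591351 -0.28560149 -0.09851585] 0.013875414920700945 [3.13932508 0.00376179 2.83536739]
```

q is about 2.67 and the knob is still free. I'll go on to the stop.

Emit:
{"op": "move_arm", "data": {"deltas": [0,0,-0.06,0,0,0,1,0,0,-0.12,0,0,0,1,0,0,-0.17,0,0,0,1,0,0,-0.22,0,0,0,1,0,0,-0.26,0,0,0,1]}}

```text
time: 16.35
tool_pos: [0.5578, 0.0795, 0.1316]
ee_rot: [3.14, 0.004, 3.093]
wrist_force: [1.9, 1.9, 1.2]
width: 0.0148
finger_force: 31.7
```

```bash
python3 -c "
from h import *
o=robot.get_obs(); print(o['wrist_torque'],o['width'],o['ee_rot'])"
```

```text
[ 0.31368924 -0.28707511 -0.7765282 ] 0.014761120938291744 [3.14011491 0.00428213 3.09329688]
```

Emit:
{"op": "move_arm", "data": {"deltas": [0,0,0,0,0,0,-0.05,0,0,0,0,0,0,-0.05,0,0,0,0,0,-5,-0.05,0,0,0.14,3,-1.2,-10,0.2,0,0,0.28,5,-1.2,-15,0.2,0,0,0.42,5,-1.2,-20,0.2,0,0,0.56,5,-1.2,-25,0.2,0,0,0.7,5,-1.2,-25,0.2]}}

```text
time: 17.15
tool_pos: [0.5061, 0.0694, 0.3876]
ee_rot: [3.133, 0.009, 2.386]
wrist_force: [0.0, 0.3, 0.0]
width: 0.0379
finger_force: 0.0
```

Emit:
{"op": "move_arm", "data": {"deltas": [0,0,0.14,0,0,0,0.2,0,0,0.28,0,0,0,0.2,0,0,0.42,0,0,0,0.2,0,0,0.56,0,0,0,0.2,0,0,0.66,0,0,0,0.2,0,0,0.66,0,0,0,0.2]}}

```text
time: 17.75
tool_pos: [0.5055, 0.0694, 0.38]
ee_rot: [3.142, 0.0, 1.733]
wrist_force: [-0.9, 0.2, 0.3]
width: 0.0377
finger_force: 0.0
```

```bash
python3 - <<'E'
from h import *
s=snap("wrist","w2"); print(s["_obs"]["tool_pos"],s["_obs"]["ee_rot"],s["_obs"]["width"])
np.savez("w2.npz",c=cloud(s),i=s["image"])
E
python3 meas.py w2.npz
```

```text
[0.50552646 0.06941168 0.38003074] [3.14157033e+00 2.60230278e-04 1.73261880e+00] 0.03774622778810781
bartop 411 [297.  39.] ctr [0.5275 0.2561] [0.0145 0.0396] 54.1 z [0.153 0.16  0.163]
bartop 322 [294. 112.] ctr [0.5419 0.1674] [0.0141 0.0398] 68.4 z [0.157 0.16  0.163]
bartop 277 [292. 177.] ctr [0.5562 0.0787] [0.014  0.0401] 82.1 z [0.156 0.16  0.163]
keeper 370 [317.  70.] ctr [0.5642 0.2297] [0.014  0.0498] 53.3 z [0.118 0.144 0.146]
keeper 105 [309. 125.] ctr [0.5705 0.156 ] [0.0137 0.0189] 66.6 z [0.118 0.12  0.122]
keeper 203 [325. 133.] ctr [0.593  0.1468] [0.0139 0.0293] 68.9 z [0.143 0.145 0.146]
keeper 266 [321. 183.] ctr [0.601  0.0728] [0.014  0.0487] 82.3 z [0.119 0.144 0.146]
paneltop 664 [251.  90.] ctr [0.4789 0.1838] [0.0087 0.1473] 8.9 z [0.134 0.136 0.137]
paneltop 69 [292.  49.] ctr [0.5256 0.2504] [0.0094 0.0398] 66.7 z [0.13  0.134 0.14 ]
paneltop 10 [294. 120.] ctr [0.547 0.158] [0.0002 0.0162] 68.1 z [0.13  0.133 0.139]
paneltop 11 [315. 128.] ctr [0.5789 0.1518] [0.0126 0.0007] 73.0 z [0.131 0.135 0.139]
paneltop 164 [251. 164.] ctr [0.4939 0.0843] [0.00
[... 733 characters left out ...]
 268 [237. 254.] ctr [ 0.4951 -0.1039] [0.1276 0.0082] 82.7 z [0.057 0.061 0.063]
rackwall 263 [250. 256.] ctr [ 0.5214 -0.1021] [0.1178 0.0082] 82.9 z [0.056 0.061 0.063]
rackwall 256 [259. 257.] ctr [ 0.5372 -0.1035] [0.1161 0.0079] 82.6 z [0.055 0.061 0.063]
rackwall 239 [272. 258.] ctr [ 0.5639 -0.1015] [0.105  0.0084] 82.8 z [0.056 0.061 0.063]
rackwall 60 [238. 322.] ctr [ 0.5187 -0.2479] [0.032  0.0078] 82.7 z [0.058 0.061 0.063]
rackwall 76 [250. 324.] ctr [ 0.5449 -0.2478] [0.0421 0.008 ] 82.9 z [0.058 0.061 0.063]
pane 184 [264. 267.] ctr [ 0.5494 -0.1101] [0.0659 0.009 ] 82.8 z [0.075 0.081 0.083]
pane 28 [247. 318.] ctr [ 0.5354 -0.2203] [0.0124 0.0084] 79.5 z [0.079 0.081 0.083]
```

View pics/w2.png

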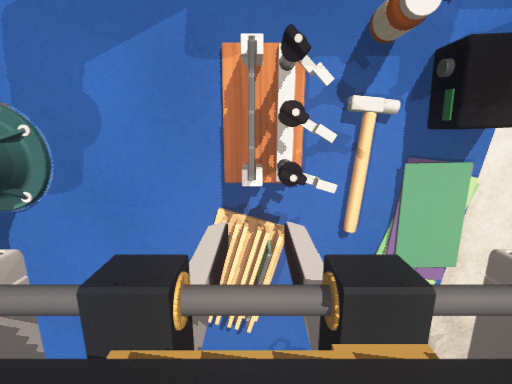

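The wrist view shows all three keepers swung clear to the right at (330,75), (320,130) and (320,185), and the panel's top edge along u≈251. The measured bar angles give q ≈ 2.36, 2.61 and 2.84, so all three knobs are at their stops. Next is the panel.

Emit:
{"op": "move_arm", "data": {"deltas": [0,0,0,4,-0.8,2,0.2,0,0,0,9.2,-0.8,6,0.2,0,0,0,9.2,-0.8,11,0.2,0,0,0,9.2,-0.8,16,0.2,0,0,0,9.2,-0.8,20,0.2,0,0,0,9.2,-0.8,20,0.2,0,0,0,9.2,-0.8,20,0.2]}}

```text
time: 18.5
tool_pos: [0.4826, 0.1589, 0.1799]
ee_rot: [-3.14, 0.0, 1.734]
wrist_force: [0.4, 0.1, 0.1]
width: 0.0378
finger_force: 0.0
```

Emit:
{"op": "move_arm", "data": {"deltas": [0,0,0,0,0,3,0.2,0,0,0,0,0,5.5,0.2,0,0,0,0,0,7.2,0.2,0,0,0,0,0,7.2,0.2,0,0,0,0,0,7.2,1,0,0,0,0,0,7.2,1,0,0,0,0,0,7.2,1,0,0,0,0,0,7.2,1]}}

```text
time: 19.3
tool_pos: [0.4838, 0.1591, 0.1092]
ee_rot: [3.139, -0.0, 1.733]
wrist_force: [1.2, 1.0, 0.6]
width: 0.0087
finger_force: 0.7
```

Emit:
{"op": "move_arm", "data": {"deltas": [0,0,0,0,0,0,1,0,0,0,0,0,-0.6,1,0,0,0,0,0,-1.5,1,0,0,0,0,0,-3,1]}}

```text
time: 19.7
tool_pos: [0.482, 0.1587, 0.1364]
ee_rot: [-3.138, 0.0, 1.733]
wrist_force: [0.1, 0.1, -5.1]
width: 0.0089
finger_force: 30.0
```

Emit:
{"op": "move_arm", "data": {"deltas": [0,0,0,0,0,-2.5,1,0,0,0,0,0,-5,1,0,0,0,0,0,-7.5,1,0,0,0,0,0,-10,1,0,0,0,0,0,-12,1,0,0,0,0,0,-13.5,1,0,0,0,0,0,-13.5,1]}}

```text
time: 20.4
tool_pos: [0.4836, 0.1592, 0.2754]
ee_rot: [3.138, -0.0, 1.733]
wrist_force: [0.6, 0.4, -4.3]
width: 0.0087
finger_force: 30.0
```

Emit:
{"op": "move_arm", "data": {"deltas": [0,0,0.03,-2.5,-0.25,0,1,0,0,0.08,-7,-0.7,0,1,0,0,0.13,-12,-1.2,0,1,0,0,0.18,-17,-1.7,0,1,0,0,0.23,-22,-2.2,0,1,0,0,0.27,-26.5,-2.7,0,1,0,0,0.29,-29.5,-3,0,1,0,0,0.29,-30.9,-3.12,0,1]}}

```text
time: 21.2
tool_pos: [0.501, -0.1535, 0.2708]
ee_rot: [-3.138, -0.0, 1.439]
wrist_force: [-0.2, 1.6, -4.0]
width: 0.0088
finger_force: 30.0
```

```bash
python3 - <<'E'
from h import *
s=snap("wrist","w3"); print(s["_obs"]["tool_pos"],s["_obs"]["ee_rot"])
np.savez("w3.npz",c=cloud(s),i=s["image"])
c=cloud(s);X,Y,Z=c[...,0],c[...,1],c[...,2]
m=(Z>.285)&(Z<.312)&(abs(X-.503)<.03)&(Y>-.3)&(Y<.0)
print("panel top",m.sum(),cv2.minAreaRect(c[m][:,:2].astype(np.float32)))
E
python3 meas.py w3.npz | grep -E "rackwall|pane "
```

```text
[ 0.50101774 -0.15354681  0.27075755] [-3.13779615e+00 -2.48758956e-04  1.43918774e+00]
panel top 4785 ((0.5025829672813416, -0.1390751600265503), (0.16890326142311096, 0.03270702064037323), 74.7298583984375)
rackwall 998 [218. 170.] ctr [ 0.4477 -0.1447] [0.2185 0.0083] 82.7 z [0.056 0.061 0.062]
rackwall 783 [237. 158.] ctr [ 0.4762 -0.127 ] [0.176  0.0081] 82.7 z [0.059 0.061 0.062]
rackwall 268 [246. 156.] ctr [ 0.4891 -0.1285] [0.1754 0.0028] 82.1 z [0.06  0.061 0.062]
rackwall 761 [267. 158.] ctr [ 0.5177 -0.1324] [0.1759 0.008 ] 82.6 z [0.058 0.061 0.062]
rackwall 811 [278. 158.] ctr [ 0.5334 -0.1357] [0.1807 0.0082] 82.7 z [0.057 0.061 0.062]
rackwall 1013 [297. 170.] ctr [ 0.5567 -0.1585] [0.2199 0.0084] 82.7 z [0.056 0.061 0.062]
pane 816 [289. 173.] ctr [ 0.5445 -0.1519] [0.1486 0.0093] 82.6 z [0.079 0.081 0.082]
pane 781 [226. 180.] ctr [ 0.4593 -0.1555] [0.1532 0.0093] 82.7 z [0.084 0.086 0.087]
```

View pics/w3.png

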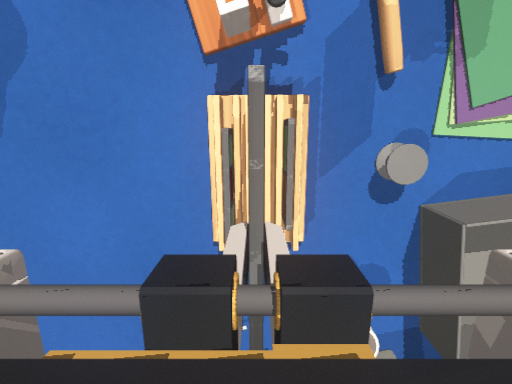

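The panel hangs over the rack at u≈256, from v=65 down, aligned with the slot between the small panes at u≈226 and u≈289. I'll measure the remaining offset exactly.

```bash
python3 - <<'E'
from h import *
s=snap("wrist"); o=s["_obs"]; print(o["tool_pos"],o["ee_rot"])
c=cloud(s);X,Y,Z=c[...,0],c[...,1],c[...,2]
m=(Z>.285)&(Z<.312)&(abs(X-.503)<.03)&(Y>-.12)&(Y<.0)
p=c[m]; v,t=cv2.fitLine(p[:,:2].astype(np.float32),cv2.DIST_HUBER,0,.01,.01).ravel().reshape(2,2)
v=v*np.sign(v[1]); print("panel dir deg",np.degrees(np.arctan2(v[1],v[0])),"x at y=-.1516",t[0]+v[0]/v[1]*(-.1516-t[1]),"y end",np.percentile(p[:,1],99.5),"z",np.median(p[:,2]))
u=np.array([-np.sin(-.1274),np.cos(-.1274)]);w=np.array([u[1],-u[0]])
print("across/along of panel centre",(t+v*0-[.5022,-.1516])@w,(np.percentile(p@np.r_[u,0],99.5)-.1-np.array([.5022,-.1516])@u))
E
```

```text
[ 0.50131592 -0.15435469  0.27081555] [-3.13828982e+00  1.03265611e-03  1.43896310e+00]
panel dir deg 82.36966 x at y=-.1516 0.5003856 y end -0.05572506956940219 z 0.2977370425389706
across/along of panel centre -0.0014157061392841026 -0.0035160940316690537
```

Emit:
{"op": "move_arm", "data": {"deltas": [0,0,0,0.15,0.1,0,1,0,0,0,0.3,0.16,0,1,0,0,0,0.3,0.16,3,1,0,0,0,0.3,0.16,6,1,0,0,0,0.3,0.16,8.5,1,0,0,0,0.3,0.16,10.5,1,0,0,0,0.3,0.16,11,1,0,0,0,0.3,0.16,11,1]}}

```text
time: 22.1
tool_pos: [0.5037, -0.1468, 0.1624]
ee_rot: [-3.14, -0.001, 1.445]
wrist_force: [-0.6, -0.3, -2.5]
width: 0.0089
finger_force: 30.0
```

```bash
python3 - <<'E'
from h import *
s=snap("wrist","w4"); o=s["_obs"]; print(o["tool_pos"],o["ee_rot"],o["wrist_force"])
c=cloud(s);X,Y,Z=c[...,0],c[...,1],c[...,2]
m=(Z>.175)&(Z<.2)&(abs(X-.503)<.03)&(Y>-.12)&(Y<.0)
p=c[m]; v,t=cv2.fitLine(p[:,:2].astype(np.float32),cv2.DIST_HUBER,0,.01,.01).ravel().reshape(2,2)
u=np.array([-np.sin(-.1274),np.cos(-.1274)]);w=np.array([u[1],-u[0]])
print(len(p),np.degrees(np.arctan2(v[1],v[0])),(t-[.5022,-.1516])@w,np.percentile(p@np.r_[u,0],99.5)-.1-np.array([.5022,-.1516])@u, np.median(p[:,2]))
E
python3 - <<'E'
E
python3 meas.py w1.npz >/dev/null
```

```text
[ 0.50369022 -0.14681918  0.162374  ] [-3.14015423e+00 -5.86323868e-04  1.44481424e+00] [-0.61564199 -0.34567783 -2.53309633]
2352 82.714806 -0.0004585512397479695 0.004163961632081728 0.18934910619073383
```

Emit:
{"op": "move_arm", "data": {"deltas": [0,0,0,-0.2,0,0.8,1,0,0,0,-0.3,0,1.8,1,0,0,0,-0.3,0,2.8,1,0,0,0,-0.3,0,3.6,1,0,0,0,-0.3,0,4.3,1,0,0,0,-0.3,0,4.9,1,0,0,0,-0.3,0,4.9,1]}}

```text
time: 22.85
tool_pos: [0.5029, -0.1509, 0.1125]
ee_rot: [-3.139, -0.001, 1.443]
wrist_force: [-0.9, 0.5, -4.6]
width: 0.0092
finger_force: 30.0
```

Still hanging free, about 4 mm above the floor. I'll lower it until it touches.

Emit:
{"op": "move_arm", "data": {"deltas": [0,0,0,0,0,0.2,1,0,0,0,0,0,0.3,1,0,0,0,0,0,0.4,1,0,0,0,0,0,0.4,1]}}

```text
time: 23.25
tool_pos: [0.5036, -0.1513, 0.11]
ee_rot: [3.141, 0.0, 1.443]
wrist_force: [-0.2, -0.1, -3.2]
width: 0.0086
finger_force: 30.0
```

Emit:
{"op": "move_arm", "data": {"deltas": [0,0,0,0,0,0.1,1,0,0,0,0,0,0.2,1,0,0,0,0,0,0.2,1,0,0,0,0,0,0.2,1]}}

```text
time: 23.65
tool_pos: [0.504, -0.1512, 0.1093]
ee_rot: [3.14, 0.0, 1.443]
wrist_force: [-2.7, 2.7, 5.6]
width: 0.0087
finger_force: 30.0
```

Emit:
{"op": "move_arm", "data": {"deltas": [0,0,0,0,0,0,0.6,0,0,0,0,0,0,0.4,0,0,0,0,0,0,0.2,0,0,0,0,0,0,0.2,0,0,0,0,0,-1,0.2,0,0,0,0,0,-3,0.2,0,0,0,0,0,-5.5,0.2,0,0,0,0,0,-9,0.2]}}

```text
time: 24.45
tool_pos: [0.5027, -0.1509, 0.1978]
ee_rot: [-3.139, -0.001, 1.443]
wrist_force: [-0.1, -0.2, -0.8]
width: 0.0378
finger_force: 0.0
```

Emit:
{"op": "move_arm", "data": {"deltas": [0,0,0,-3,0,-5,0.2,0,0,0,-7,0,-9,0.2,0,0,0,-9,0,-14,0.2,0,0,0,-9,0,-16,0.2,0,0,0,-9,0,-16,0.2,0,0,0,-9,0,-16,0.2]}}

```text
time: 25.05
tool_pos: [0.4923, -0.2408, 0.359]
ee_rot: [3.139, 0.001, 1.442]
wrist_force: [0.3, 0.2, -0.2]
width: 0.0377
finger_force: 0.0
```

```bash
python3 - <<'E'
from h import *
s=snap("wrist","w5"); o=s["_obs"]; print(o["tool_pos"],o["ee_rot"],o["wrist_force"])
c=cloud(s);X,Y,Z=c[...,0],c[...,1],c[...,2]
m=(Z>.125)&(Z<.145)&(abs(X-.503)<.06)&(Y>-.3)&(Y<.0)
p=c[m]; r=cv2.minAreaRect(p[:,:2].astype(np.float32)); print(len(p),r,np.median(p[:,2]))
np.savez("w5.npz",c=c,i=s["image"])
E
python3 meas.py w5.npz | grep -E "rackw|pane |bartop"
```

```text
[ 0.49228299 -0.2408043   0.35904126] [3.13922168e+00 1.01667462e-03 1.44234665e+00] [ 0.31572956  0.17903068 -0.18012027]
1056 ((0.5023057460784912, -0.15067791938781738), (0.1986309438943863, 0.008691445924341679), 82.7334976196289) 0.1360093436825085
rackwall 761 [221. 110.] ctr [ 0.4477 -0.1447] [0.218  0.0084] 82.6 z [0.057 0.061 0.062]
rackwall 727 [237. 110.] ctr [ 0.4735 -0.1481] [0.2178 0.0081] 82.7 z [0.059 0.061 0.062]
rackwall 726 [247. 108.] ctr [ 0.489 -0.15 ] [0.2183 0.0079] 82.4 z [0.059 0.061 0.062]
rackwall 676 [263. 109.] ctr [ 0.5154 -0.1534] [0.218  0.0068] 82.9 z [0.06  0.061 0.062]
rackwall 732 [273. 110.] ctr [ 0.5309 -0.1555] [0.2181 0.0081] 82.6 z [0.059 0.061 0.062]
rackwall 761 [289. 110.] ctr [ 0.5567 -0.1587] [0.2184 0.0083] 82.7 z [0.057 0.061 0.063]
pane 612 [282. 108.] ctr [ 0.5444 -0.1522] [0.1486 0.0092] 82.7 z [0.078 0.081 0.082]
pane 663 [228. 118.] ctr [ 0.459  -0.1584] [0.1583 0.0092] 82.7 z [0.083 0.086 0.087]
```

View pics/w5.png

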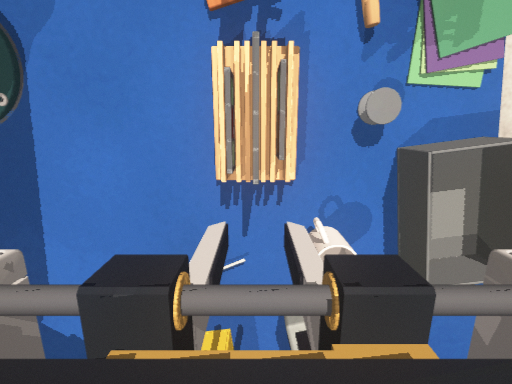

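The panel stands in the middle slot at u≈256, centred and upright with its top at 136 mm (fully down), and both small panes are unmoved. I'll hand the job in.

```bash
python3 -c "
from bench import robot
print(robot.close_job())"
```

```text
the job is handed in; nothing more can be done
None
```

I turned all three knobs to their end stops, then moved the panel to the rack's middle slot, where it stands centred, upright and fully down; the job was handed in at about 25 s, and the judge returned no verdict.

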